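# Fold up a kraft carton on its stand and latch it

## Task

Erect the flat kraft carton on the steel stand: fold up the two short end panels (the ones with corner tabs) first, then the two long side panels, so that all four stand upright. Then slide the red latch along its rail, behind the raised end panel, until its white centre line is level with the yellow mark. Leave the jars, tub, bowl, shaker and spatula around it where they are.

Things in the scene. Friction and masses are not known exactly. Their poses are not given: they have to be found in the camera images.
- stand: Fixed stand: foot 110 x 100 x 8 mm, aluminium block 80 (x) x 112 (y) mm up to z = 60 mm, on it the carton floor 98 (x) x 138 (y) mm, top at z = 64 mm; four hinged panels overhang freely all round. Origin: centre of its underside, on the table; x points roughly away from the robot. Dark latch rail under the left end panel: x -117 to 61, y 78 to 98, z 28 to 40 mm.
- end_left (a joint): Short end panel of the carton: card 4 mm thick, 60 mm from crease to free edge, 94 mm wide. Value: angle in rad, 0 = level, straight out from the carton floor, negative = drooping, 1.571 = upright; limits -0.35, 1.60. Stiff crease (0.06 N m, 1-2 N at the edge): it stays where it is left. Crease: line y = +70 mm, along x in the stand's frame, z = 62 mm. Starts at -0.25 to 0.3.
- end_right (a joint): Short end panel of the carton: card 4 mm thick, 60 mm from crease to free edge, 94 mm wide. Value: angle in rad, 0 = level, straight out from the carton floor, negative = drooping, 1.571 = upright; limits -0.35, 1.60. Stiff crease (0.06 N m, 1-2 N at the edge): it stays where it is left. Crease: line y = -70 mm, along x in the stand's frame, z = 62 mm. Starts at -0.25 to 0.3.
- side_near (a joint): Long side panel of the carton: card 4 mm thick, 60 mm from crease to free edge, 138 mm wide. Value: angle in rad, 0 = level, straight out from the carton floor, negative = drooping, 1.571 = upright; limits -0.35, 1.60. Stiff crease (0.06 N m, 1-2 N at the edge): it stays where it is left. Crease: line x = -50 mm, along y in the stand's frame, z = 62 mm. Starts at 0.4 to 0.95.
- side_far (a joint): Long side panel of the carton: card 4 mm thick, 60 mm from crease to free edge, 138 mm wide. Value: angle in rad, 0 = level, straight out from the carton floor, negative = drooping, 1.571 = upright; limits -0.35, 1.60. Stiff crease (0.06 N m, 1-2 N at the edge): it stays where it is left. Crease: line x = +50 mm, along y in the stand's frame, z = 62 mm. Starts at 0.4 to 0.95.
- end_left_edge (a point): Middle of the free edge of the left (+y) end panel, mid-thickness. The point's x axis points from the crease to the edge. A rigid tab (50 mm long, 24 mm high) stands off each side edge of this panel on its upper face; with the panel upright the tabs point into the carton along the long sides.
- end_right_edge (a point): Middle of the free edge of the right (-y) end panel, mid-thickness. The point's x axis points from the crease to the edge. A rigid tab (50 mm long, 24 mm high) stands off each side edge of this panel on its upper face; with the panel upright the tabs point into the carton along the long sides.
- side_near_edge (a point): Middle of the free edge of the near (-x) side panel, mid-thickness. The point's x axis points from the crease to the edge.
- side_far_edge (a point): Middle of the free edge of the far (+x) side panel, mid-thickness. The point's x axis points from the crease to the edge.
- latch (a joint): Red upright block 30 mm long (along the rail), 14 mm thick, from the rail up to z = 102 mm, with a white centre line; slides along the rail to the stand's +x. Value: travel in m, 0 to 0.125; at 0 its centre is at x = -90, y = 88 mm of the stand. Friction 1.5 N, stays where it is left. Starts at 0 to 0.02, clear of the left end panel.
- latch_top (a point): Centre of the latch block's top face, z = 102 mm.
- mark: Fixed yellow clip 6 (x) x 10 (y) x 18 mm on the outer side of the latch rail, at y = 104 mm of the stand, its top 44 mm above the table; parallel to the stand. Its x, near the middle of the end panel (within 12 mm), is where the latch centre belongs. Origin: centre of its underside.
- jar_a: Amber glass jar with dark cap, 60 mm diameter, 100 mm tall, loose. Origin: centre of its underside.
- jar_b: Clear glass jar with white cap, 60 mm diameter, 90 mm tall, loose. Origin: centre of its underside.
- shaker: Aluminium shaker can, 56 mm diameter, 110 mm tall, loose. Origin: centre of its underside.
- tub: Clear tub with blue lid, 136 x 96 x 72 mm, loose. Origin: centre of its underside.
- bowl: Steel bowl, 116 mm diameter, 45 mm tall, loose. Origin: centre of its underside.
- spatula: Wooden-handled spatula, dark blade 90 x 65 mm, 200 mm long in all, lying flat along its x axis, loose. Origin: middle of its length, on the table.

How it is judged:
By the outcome, as a careful person would: the job done as asked, in the order asked, and still so for the second after the job is handed in, with the robot touching nothing.
It also fails if it takes over 72 s, if anything falls off the work surface, if the arm or the gripper's body presses on something with over 40 N, if the wrist force passes 120 N, or if a joint passes its speed limit or range.

## Robot

A 6-joint arm with a two-finger parallel gripper is mounted at the origin on the work surface. World frame = base frame: x ahead of the robot, y to its left, z up, the work surface at z = 0. Lengths are in mm, angles in rad, forces in N, time in s.
With the tool pointing down it reaches from about 350 to 875 mm from the base axis. Payload 4.2 kg.
Tool frame: the origin (TCP) lies at the very end of the fingers, on their centre line; the grasp point (between the pads) lies 19 mm behind it; z points along the fingers, y is the line along which they close (so a half turn about z gives the same grasp; the last joint's range is limited). The gripper opens to 85 mm and grips with 20 to 120 N. Pads are 22 mm wide; open, the fingers measure 114 mm over their backs; the gripper's body (76 mm by 85 mm) begins 54 mm behind the grasp point. The pads swing forward as they close: fully open they stand 13 mm farther back than shut.
Start: joints at [1.488, 0.385, 0.008, 0, -1.194, -0.259], TCP at [209.457, 588.835, 231.312] pointing down, gripper open.
Joint ranges: [-3.14, 3.14], [-1.21, 2.06], [-1.07, 1.41], [-3.16, 2.05], [-2.99, -0.16], [-3.1, 3.1]. Speed limits (rad/s): [2.79, 2.79, 3.14, 3.14, 3.14, 3.14].

## Interface

Orientations are given as a unit quaternion [w, x, y, z].
In Python, from bench import env gives the robot as it stands.
- The arm moves only by the tool move_arm, never from a script. Its argument "steps" is a list that holds one entry, the list of rows, each a list of 7 numbers: the shift along the tool's x, y, z in cm, then the turn, a rotation vector about the tool's x, y, z in degrees, then the finger opening in cm, from 0 to 8.54. In form: [[[tx, ty, tz, wx, wy, wz, gripper], ...]]. A call has 1 to 20 rows; each row is the pose to reach, as a shift and turn from the pose commanded when the call began, along the tool's axes at that moment; what a row does not reach only later rows make up. A row lasts 1/10 s, in which the tool goes at most 50 mm and 8.59 degrees, less where a joint would pass 70% of its speed; a pose out of reach is approached as far as the arm can. A call with a gripper value outside its range is refused whole. The fingers move at their own pace and stop on an object; the grip force is fixed at half the most. Time passes only in rows, so rows that repeat a pose let the fingers close. It gives the time, the measured TCP pose, the force, the opening and the grip force at its end, in the units of the state.
- env.read_state(): the state, without advancing time (a new reading comes with each control period).
- env.grab_frame(name): name is "scene" or "top" or "wrist"; returns a dict with "color" (420x560x3 uint8, red, green, blue), "camera_matrix" (3x3 intrinsics, pixels), "T" (4x4, takes a point from camera to world coordinates); the wrist camera has in their place "tool_from_camera" (4x4, takes a point from camera to tool coordinates, whose origin is the TCP and whose axes are the flange's). Camera axes: x right, y down, z forward; pixel columns grow to the right and rows downward; lengths in mm; the calibration is good to about 2 mm. A picture is of the moment at which its call begins: read the wrist's pose just before it. There is no depth.
- env.close_job(): hands the job in; it is judged then, once.
The state is a dict: "clock": time; "joint_pos": joint angles; "joint_vel": joint speeds; "effort": joint torques, N m; "ee_pos": TCP position; "orientation": TCP orientation; "ft_force": force on the tool from outside, world axes, zero at the start; "moment": the same for the moment, N m; "width": finger opening in mm; "grip_force": force on a finger pad.
Only numpy, scipy, OpenCV 4.12 (cv2) and the standard library are available. Lean on these libraries where they do the work, as an engineer would, in place of code of your own. Each camera call takes 0.05 s, during which the arm holds its last target. There are 200 camera calls.

## Working session

There is one attempt and no reset: what is moved stays moved. The work goes in short steps, Python scripts to look and compute and a tool call to move; the robot and the scene stay as the last step left them, time stands still between calls to the robot, and variables do not carry over. Pictures are saved under pics/ and viewed, at most 10 in all, crops included, and the job is handed in when it is done.

Besides the shell and the picture viewer there is one more tool, called after "Emit:" as a command line: name --argument value ..., lists and objects as JSON in quotes. move_arm: Moves the arm, as the interface text tells. Its arguments: {"type":"object","properties":{"steps":{"type":"array","items":{"type":"array","items":{"type":"array","items":{"type":"number"}}}}},"required":["steps"]}

```bash
ls; mkdir -p pics; python3 - <<'E'
from bench import env
import cv2,numpy as np
s=env.read_state(); print(s)
for n in ["scene","top"]:
    f=env.grab_frame(n); cv2.imwrite(f"pics/{n}0.png",cv2.resize(f["color"][:,:,::-1],(800,600),interpolation=cv2.INTER_CUBIC)); print(n,f["camera_matrix"].tolist(),np.round(f["T"],4).tolist())
E
```

```text
pics
{'clock': 0.0, 'joint_pos': array([ 1.48760614e+00,  3.85527006e-01,  6.62786125e-03, -4.89211201e-04,
       -1.19399138e+00, -2.58599282e-01]), 'joint_vel': array([-0.00032437,  0.00081948, -0.00085162,  0.00111535,  0.001279  ,
       -0.00034146]), 'effort': array([-1.90055529e-03, -3.92289448e+01,  1.88396537e+01,  4.18609589e+00,
       -4.73615859e-03, -1.81720793e-06]), 'ee_pos': array([209.27304656, 588.30478006, 230.24166609]), 'orientation': array([ 1.06298958e-03,  9.85417082e-01, -1.70152948e-01, -1.34759342e-04]), 'ft_force': array([ 0.38668072,  0.69163469, -0.15077605]), 'moment': array([ 0.02309229,  0.009138  , -0.04403309]), 'grip_force': 0.0, 'width': 85.21486177663526}
scene [[473.8205484974518, 0.0, 281.1310810432412], [0.0, 473.8205484974518, 205.35297728706493], [0.0, 0.0, 1.0]] [[-0.7082, 0.4044, -0.5788, 1170.2596], [0.706, 0.3928, -0.5893, 646.7983], [-0.011, -0.8259, -0.5636, 661.4129], [0.0, 0.0, 0.0, 1.0]]
top [[440.9669248355889, 0.0, 280.76420712838365], [0.0, 440.9669248355889, 216.2826720174351], [0.0, 0.0, 1.0]] [[-0.0058, -0.991, 0.1334, 434.7686], [-1.0, 0.0062, 0.003, 57.631], [-0.0038, -0.1334, -0.9911, 1096.6275], [0.0, 0.0, 0.0, 1.0]]
```

View pics/scene0.png

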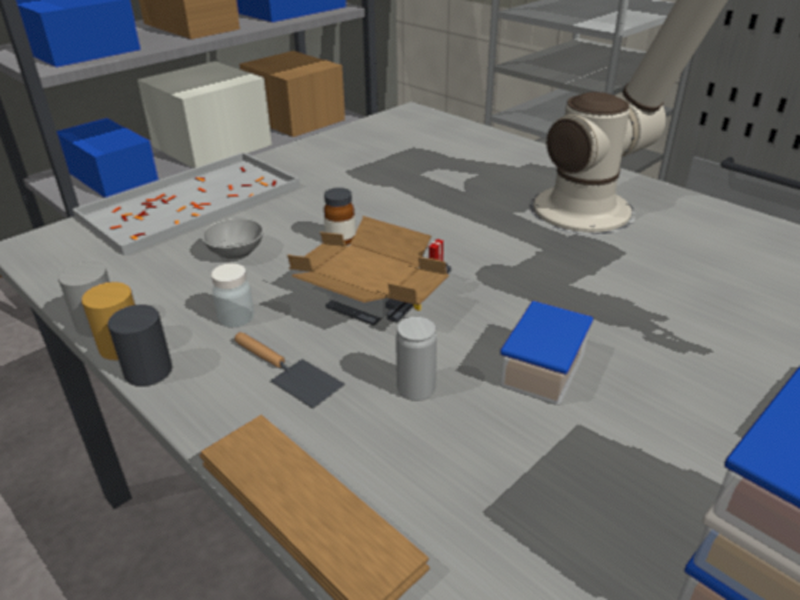

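View pics/top0.png

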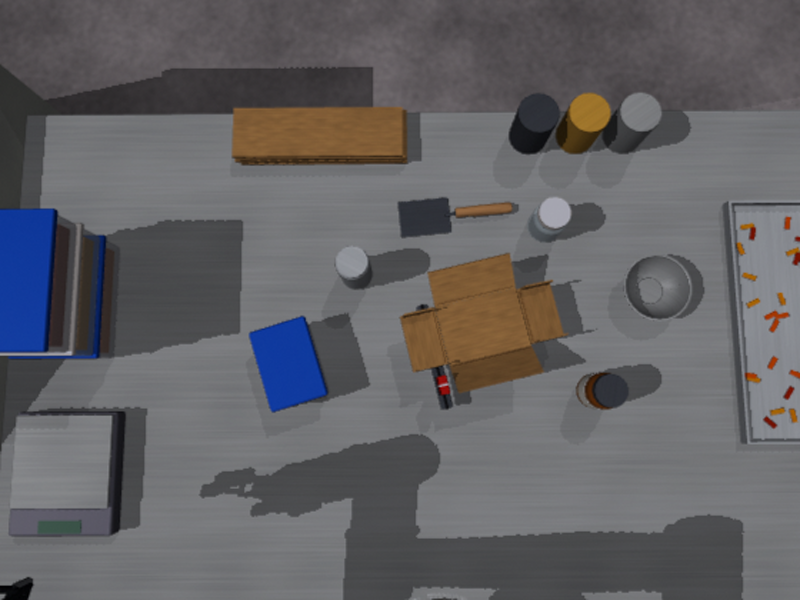

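The scene view shows the carton in the middle, both end panels with tabs, and the red latch near (435,250). In the top view, image up is +x and image left is +y. The carton floor is centred near (484,326) and the latch is near (443,385). The shaker is at (352,265), jar_b at (553,215), jar_a at (605,390), the bowl at (658,288) and the tub at (288,365). Next I'll take an enlarged crop.

```bash
python3 - <<'E'
from bench import env
import cv2,numpy as np
f=env.grab_frame("top")["color"][:,:,::-1]; g=env.grab_frame("scene")["color"][:,:,::-1]
a=cv2.resize(f[170:290,270:410],(800,600)[::1] and (700,600),interpolation=cv2.INTER_CUBIC)
cv2.imwrite("pics/topc.png",a)
b=cv2.resize(g[145:235,195:325],(780,540),interpolation=cv2.INTER_CUBIC); cv2.imwrite("pics/scenec.png",b)
E
```

```text
(no output)
```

View pics/topc.png

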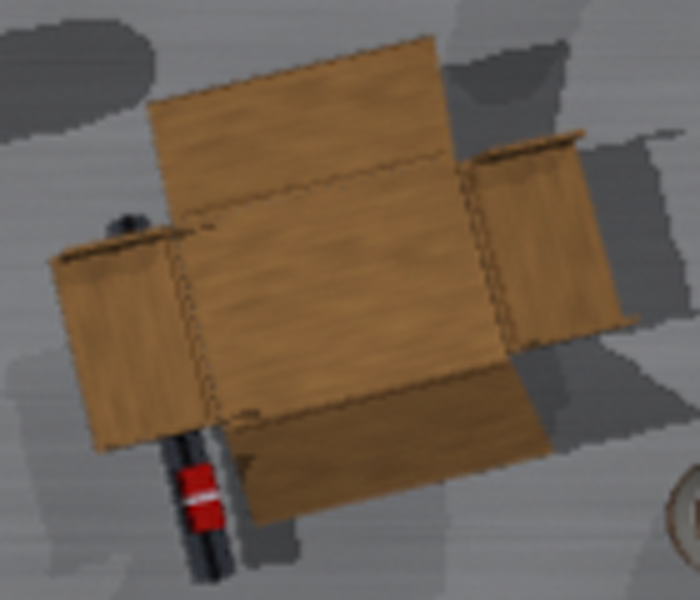

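View pics/scenec.png

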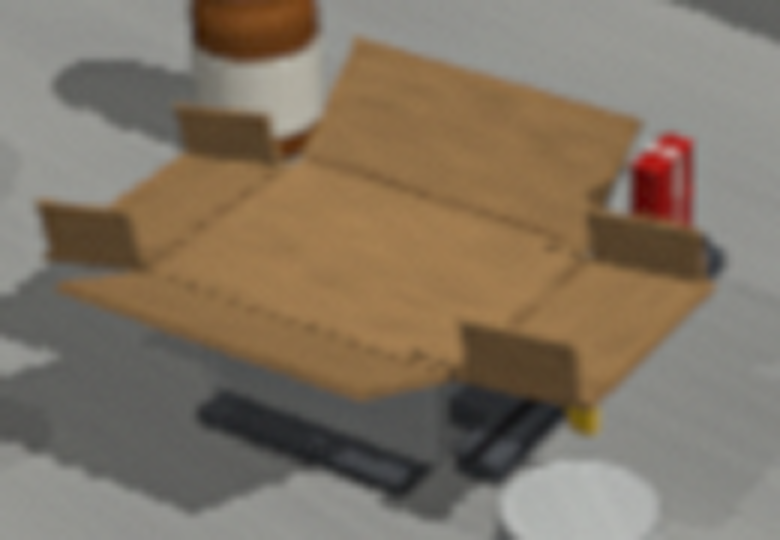

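Both crops show the carton with its panel corners clearly visible. The latch's white line is at (202,497) in the top crop, and the yellow mark is at (583,410) in the scene crop. I'll fit the stand pose and panel angles from these corners.

```bash
cat > fit.py <<'E'
import numpy as np
from scipy.optimize import least_squares
K={'t':np.array([[440.967,0,280.764],[0,440.967,216.283],[0,0,1]]),'s':np.array([[473.82,0,281.131],[0,473.82,205.353],[0,0,1]])}
T={'s':np.array([[-0.7082,0.4044,-0.5788,1170.2596],[0.706,0.3928,-0.5893,646.7983],[-0.011,-0.8259,-0.5636,661.4129],[0,0,0,1]]),
't':np.array([[-0.0058,-0.991,0.1334,434.7686],[-1.0,0.0062,0.003,57.631],[-0.0038,-0.1334,-0.9911,1096.6275],[0,0,0,1]])}
def proj(c,P):
    q=K[c]@(T[c][:3,:3].T@(P-T[c][:3,3])); return q[:2]/q[2]
def plane(c,u,v,z):
    d=T[c][:3,:3]@np.linalg.solve(K[c],[u,v,1]); o=T[c][:3,3]; return o+d*(z-o[2])/d[2]
C=lambda c,x,y:np.array([x/5+270,y/5+170]) if c=='t' else np.array([x/6+195,y/6+145])
def pan(k,w,th,up=2): # k: panel, w: along crease
    r=60*np.cos(th)-up*np.sin(th); z=62+60*np.sin(th)+up*np.cos(th)
    return {'L':(w,70+r,z),'R':(w,-70-r,z),'N':(-50-r,w,z),'F':(50+r,w,z)}[k]
obs=[('t','F',69,149,102),('t','F',-69,434,36),('t','N',69,255,524),('t','N',-69,551,454),('t','L',-47,97,451),('t','R',-47,623,327),
('s','N',-69,358,38),('s','N',69,640,122),('s','F',-69,58,288),('s','F',69,363,398),('s','L',47,590,405),('s','L',-47,712,290)]
ex=[('t',(-50,-69,64),508,360),('t',(50,-69,64),450,150)]
def W(p,q): c,s=np.cos(p[2]),np.sin(p[2]); return np.array([p[0]+c*q[0]-s*q[1],p[1]+s*q[0]+c*q[1],q[2]])
i={'L':3,'R':4,'N':5,'F':6}
def res(p):
    r=[proj(c,W(p,pan(k,w,p[i[k]])))-C(c,x,y) for c,k,w,x,y in obs]
    r+=[proj(c,W(p,q))-C(c,x,y) for c,q,x,y in ex]
    r+=[proj('t',W(p,(-90+p[7],88,102)))-C('t',200,497),proj('s',W(p,(-90+p[7],88,102)))-C('s',665,145)]
    r+=[proj('s',W(p,(p[8],109,44)))-C('s',583,405)]
    return np.concatenate(r)
if __name__=="__main__":
    s=least_squares(res,[560,60,0.2,0,0,.7,.7,10,0],loss='soft_l1'); print(np.round(s.x,3)); print(np.round(res(s.x).reshape(-1,2),1).tolist())
    print("mark/latch world",W(s.x,(s.x[8],104,0)),W(s.x,(-90+s.x[7],88,102)))
    for n,u,v,z in [('jar_a',609,390,100),('jar_b',554,212,90),('shaker',351,261,110),('tub',287,364,72),('bowl',658,287,45),('spat_blade',425,217,0),('spat_end',512,208,10)]: print(n,np.round(plane('t',u*.7,v*.7,z)))
    np.save('p.npy',s.x)
E
python3 fit.py
```

```text
[ 5.44962e+02 -7.30230e+01  2.28000e-01  6.32200e+00  6.94900e+00
  6.47000e-01  3.51000e-01  1.11900e+01  1.87070e+01]
[[-0.9, -0.2], [-0.7, -0.5], [-0.5, 0.4], [-0.1, 0.1], [-0.7, 0.2], [-0.1, -0.8], [0.2, -0.6], [0.5, -0.9], [-0.5, -0.2], [-1.0, -0.4], [-0.1, 0.4], [0.4, -0.5], [-0.1, -0.1], [0.6, 1.0], [0.4, -0.0], [-0.4, -0.3], [-0.5, -0.5]]
mark/latch world [539.66241334  32.51304171   0.        ] [448.29188187  -5.1278831  102.        ]
jar_a [ 439. -264.  100.]
jar_b [ 730. -192.   90.]
shaker [645. 140. 110.]
tub [484. 246.  72.]
bowl [ 611. -373.   45.]
spat_blade [748.  17.   0.]
spat_end [ 761. -137.   10.]
```

```bash
cat > h.py <<'E'
import numpy as np
from scipy.spatial.transform import Rotation as Ro
from bench import env
P=np.load('p.npy')
c,s=np.cos(P[2]),np.sin(P[2]); S=np.array([[c,-s,0],[s,c,0],[0,0,1.]]); O=np.array([P[0],P[1],0])
# tool orientation in stand frame: y = ydir, z = d tilted a deg from down towards 'to'
def ori(to,a,y):
    z=np.array([*(np.sin(np.radians(a))*np.array(to,float)),-np.cos(np.radians(a))]); y=np.array(y,float)
    return np.stack([np.cross(y,z),y,z],1)
def rows(tg,s=None):
    s=s or env.read_state(); p=s['ee_pos']; q=s['orientation']; R=Ro.from_quat([*q[1:],q[0]])
    for pos,M in tg:
        t=R.inv().apply(O+S@np.array(pos,float)-p)/10; w=(R.inv()*Ro.from_matrix(S@M)).as_rotvec(degrees=True)
        print(np.round(t,2).tolist(),np.round(w,1).tolist())
def here():
    s=env.read_state(); q=s['orientation']; R=Ro.from_quat([*q[1:],q[0]]).as_matrix()
    print('t',round(s['clock'],2),'stand',np.round(S.T@(s['ee_pos']-O),1),'z',np.round(S.T@R[:,2],2),'F',np.round(S.T@s['ft_force'],1),'q',np.round(s['joint_pos'],2),'w',round(s['width'],1))
L=ori((0,-1),45,(-1,0,0)); Rr=ori((0,1),45,(-1,0,0))
E
python3 - <<'E'
from h import *
here(); rows([((0,190,200),L),((0,170,80),L)])
E
```

```text
t 0.2 stand [-177.3  720.3  230.7] z [-0. -0. -1.] F [-0.8  0.3 -0.3] q [ 1.49  0.39  0.01 -0.   -1.19 -0.26] w 85.3
[43.54, 35.08, 3.12] [-22.4, 41.1, 54.3]
[44.62, 36.74, 15.12] [-22.4, 41.1, 54.3]
```

Emit:
move_arm --steps '[[[43.5, 35.1, 3, -22.4, 41.1, 54.3, 0], [43.5, 35.1, 3, -22.4, 41.1, 54.3, 0], [43.5, 35.1, 3, -22.4, 41.1, 54.3, 0], [43.5, 35.1, 3, -22.4, 41.1, 54.3, 0], [43.5, 35.1, 3, -22.4, 41.1, 54.3, 0], [43.5, 35.1, 3, -22.4, 41.1, 54.3, 0], [43.5, 35.1, 3, -22.4, 41.1, 54.3, 0], [43.5, 35.1, 3, -22.4, 41.1, 54.3, 0], [43.5, 35.1, 3, -22.4, 41.1, 54.3, 0], [43.5, 35.1, 3, -22.4, 41.1, 54.3, 0], [43.5, 35.1, 3, -22.4, 41.1, 54.3, 0], [43.5, 35.1, 3, -22.4, 41.1, 54.3, 0], [43.5, 35.1, 3, -22.4, 41.1, 54.3, 0], [43.5, 35.1, 3, -22.4, 41.1, 54.3, 0]]]'

```text
clock: 1.6
ee_pos: [501.8, 113.0, 201.5]
orientation: [0.237, 0.723, -0.575, 0.3]
ft_force: [-0.4, 0.6, 1.1]
width: 0.3
grip_force: 0.0
```

```bash
python3 - <<'E'
from h import *
import cv2
here(); s=env.read_state(); f=env.grab_frame("wrist"); im=f["color"][:,:,::-1].copy()
q=s['orientation']; R=Ro.from_quat([*q[1:],q[0]]).as_matrix(); TC=f["tool_from_camera"]; K=f["camera_matrix"]
im=cv2.resize(im,(784,588),interpolation=cv2.INTER_CUBIC)
def pr(p):
    w=O+S@np.array(p,float); t=R.T@(w-s['ee_pos']); cpt=TC[:3,:3].T@(t-TC[:3,3]); u=K@cpt; return u[:2]/u[2]*1.4
for p in [(-49,-69,64),(49,-69,64),(49,69,64),(-49,69,64),(-47,130,65),(47,130,65),(-47,-130,65),(47,-130,65),(-90+P[7],88,102),(0,109,44),(12,109,44)]:
    u=pr(p); print(p,np.round(u)); cv2.circle(im,tuple(int(v) for v in u),3,(255,0,255),1)
cv2.imwrite("pics/w1.png",im)
np.savez("w1.npz",TC=TC,K=K,R=R,p=s['ee_pos'])
E
```

```text
t 1.6 stand [  0.  191.  201.5] z [ 0.   -0.71 -0.71] F [-0.3  0.7  1.1] q [ 0.84  0.37 -0.54  0.66 -1.25 -1.02] w 0.3
(-49, -69, 64) [445. 141.]
(49, -69, 64) [338. 141.]
(49, 69, 64) [328. 271.]
(-49, 69, 64) [455. 270.]
(-47, 130, 65) [459. 345.]
(47, 130, 65) [325. 345.]
(-47, -130, 65) [439.  96.]
(47, -130, 65) [344.  96.]
(np.float64(-78.80952053673002), 88, 102) [509. 266.]
(0, 109, 44) [392. 329.]
(12, 109, 44) [376. 329.]
```

View pics/w1.png

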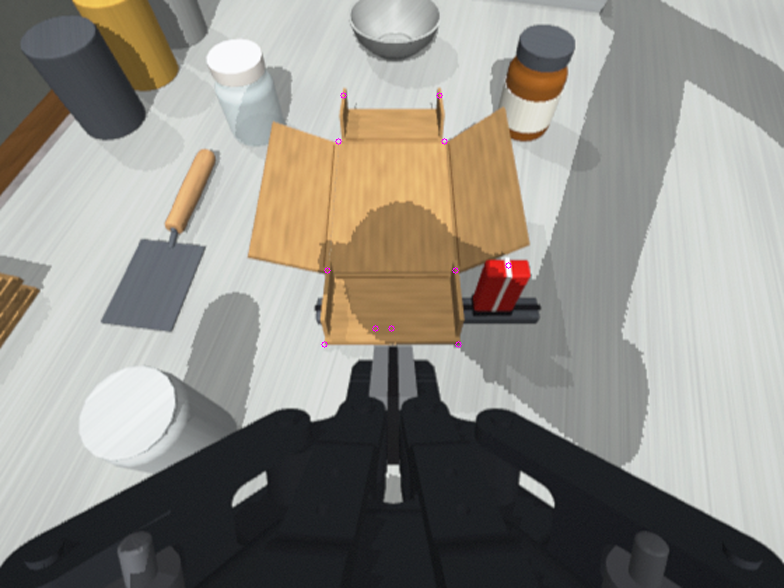

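The wrist view confirms the fit: the overlaid corners match the carton, and the left end is level with its edge at row 344. The right end droops, with its edge at row 108. Next is the left fold.

```bash
cat >> h.py <<'E'
def path(ax,sg,base,ths,M,a,t=15):
    # fold panel: ax 0/1 stand axis, sg side, base crease offset; returns TCP targets
    d=np.array([-np.sin(np.radians(a)),-np.cos(np.radians(a))]); n=np.array([-np.cos(np.radians(a)),np.sin(np.radians(a))]); out=[]
    for th in ths:
        E=np.array([base+60*np.cos(th)+2*np.sin(th),62+60*np.sin(th)-2*np.cos(th)])
        F=E-t*np.array([np.cos(th),np.sin(th)])
        Q=(E+t*d) if th<np.pi/2-np.radians(a) else F
        q=Q-11*n; p=[0,0,q[1]]; p[ax]=sg*q[0]; out.append((p,M))
    return out
E
python3 - <<'E'
from h import *
rows([((0,172,80),L),((0,130,38),L)]+path(1,1,70,[.1,.3,.5,.7,.9,1.1,1.3,1.5],L,45))
E
```

```text
[-7.2, 0.04, 9.98] [-0.1, 0.1, -0.0]
[-7.19, 0.06, 15.92] [-0.1, 0.1, -0.0]
[-6.3, 0.06, 15.45] [-0.1, 0.1, -0.0]
[-5.33, 0.05, 14.75] [-0.1, 0.1, -0.0]
[-4.23, 0.05, 14.26] [-0.1, 0.1, -0.0]
[-3.06, 0.05, 14.0] [-0.1, 0.1, -0.0]
[-2.04, 0.05, 13.97] [-0.1, 0.1, -0.0]
[-1.15, 0.05, 14.12] [-0.1, 0.1, -0.0]
[-0.31, 0.05, 14.45] [-0.1, 0.1, -0.0]
[0.45, 0.05, 14.93] [-0.1, 0.1, -0.0]
```

Emit:
move_arm --steps '[[[-7.2, 0, 10, 0, 0, 0, 0], [-7.2, 0, 10, 0, 0, 0, 0], [-7.2, 0, 10, 0, 0, 0, 0], [-7.2, 0, 13, 0, 0, 0, 0], [-7.2, 0, 15.9, 0, 0, 0, 0], [-7.2, 0, 15.9, 0, 0, 0, 0], [-6.3, 0, 15.4, 0, 0, 0, 0], [-5.8, 0, 15.1, 0, 0, 0, 0], [-5.3, 0, 14.8, 0, 0, 0, 0], [-4.8, 0, 14.5, 0, 0, 0, 0], [-4.2, 0, 14.3, 0, 0, 0, 0], [-3.6, 0, 14.1, 0, 0, 0, 0], [-3.1, 0, 14, 0, 0, 0, 0], [-2.5, 0, 14, 0, 0, 0, 0], [-2, 0, 14, 0, 0, 0, 0], [-1.2, 0, 14.1, 0, 0, 0, 0], [-0.3, 0, 14.4, 0, 0, 0, 0], [0.4, 0, 14.9, 0, 0, 0, 0], [0.4, 0, 14.9, 0, 0, 0, 0]]]'

```text
clock: 3.55
ee_pos: [525.7, 5.2, 99.1]
orientation: [0.238, 0.723, -0.576, 0.3]
ft_force: [0.1, -0.1, -0.1]
width: -0.0
grip_force: 0.0
```

```bash
python3 - <<'E'
from h import *
import cv2
here(); cv2.imwrite("pics/s2.png",cv2.resize(env.grab_frame("scene")["color"][110:260,180:340,::-1],(640,600),interpolation=cv2.INTER_CUBIC))
rows([((0,190,170),L),((0,-170,200),Rr)])
E
```

```text
t 3.55 stand [-1.1 80.5 99.1] z [-0.   -0.71 -0.71] F [ 0.  -0.1 -0.1] q [ 0.59  0.47 -0.77  0.95 -0.95 -1.19] w -0.0
[-2.68, -0.08, -12.74] [0.1, -0.0, -0.1]
[24.88, -0.16, 10.61] [-0.0, -90.0, -0.1]
```

View pics/s2.png

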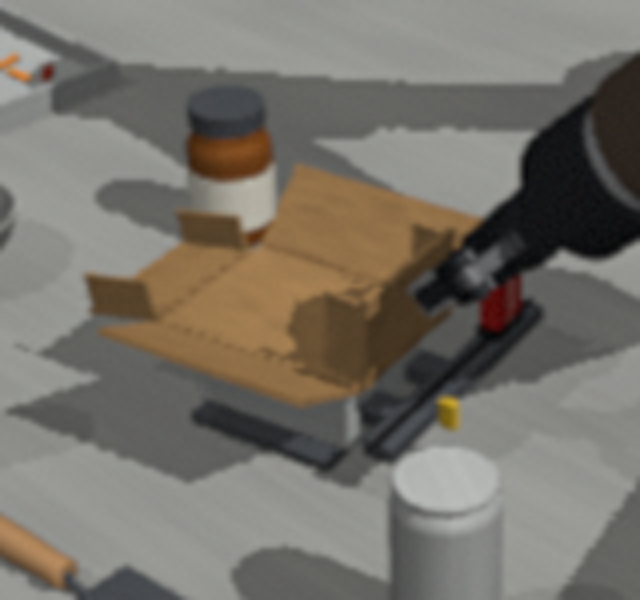

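The left end panel is nearly upright, and the yellow mark is now visible at (448,412). I'll nudge the panel slightly further and check the force.

Emit:
move_arm --steps '[[[0.1, 0, 0.1, 0, 0, 0, 0], [0.2, 0, 0.2, 0, 0, 0, 0], [0.2, 0, 0.2, 0, 0, 0, 0]]]'

```text
clock: 3.9
ee_pos: [526.7, 4.2, 98.6]
orientation: [0.238, 0.723, -0.575, 0.3]
ft_force: [0.5, 0.3, 0.6]
width: -0.0
grip_force: 0.0
```

Emit:
move_arm --steps '[[[0, 0, 0, 0, 0, 0, 0]]]'

```text
clock: 4.0
ee_pos: [526.8, 4.3, 98.6]
orientation: [0.238, 0.723, -0.575, 0.3]
ft_force: [-0.1, -0.2, -0.5]
width: 0.1
grip_force: 0.0
```

```bash
python3 - <<'E'
from h import *
here()
E
```

```text
t 4.0 stand [-0.2 79.4 98.6] z [ 0.   -0.71 -0.71] F [-0.1 -0.1 -0.5] q [ 0.59  0.47 -0.77  0.96 -0.94 -1.19] w 0.1
```

```bash
python3 - <<'E'
from h import *
rows([((0,160,180),L),((0,-60,240),ori((0,1),0,(-1,0,0))),((0,-190,200),Rr)])
E
```

```text
[0.05, -0.03, -11.45] [-0.0, 0.0, -0.0]
[19.85, -0.03, -0.15] [-0.0, -45.0, -0.0]
[26.22, -0.03, 11.87] [-0.1, -90.0, 0.0]
```

Emit:
move_arm --steps '[[[0, 0, -5, 0, 0, 0, 0], [0, 0, -10, 0, 0, 0, 0], [0, 0, -11.5, 0, 0, 0, 0], [19.8, 0, -0.2, 0, -45, 0, 0], [19.8, 0, -0.2, 0, -45, 0, 0], [19.8, 0, -0.2, 0, -45, 0, 0], [19.8, 0, -0.2, 0, -45, 0, 0], [19.8, 0, -0.2, 0, -45, 0, 0], [19.8, 0, -0.2, 0, -45, 0, 0], [26.2, 0, 11.9, 0, -90, 0, 0], [26.2, 0, 11.9, 0, -90, 0, 0], [26.2, 0, 11.9, 0, -90, 0, 0], [26.2, 0, 11.9, 0, -90, 0, 0], [26.2, 0, 11.9, 0, -90, 0, 0], [26.2, 0, 11.9, 0, -90, 0, 0], [26.2, 0, 11.9, 0, -90, 0, 0], [26.2, 0, 11.9, 0, -90, 0, 0]]]'

```text
clock: 5.7
ee_pos: [587.7, -258.2, 199.3]
orientation: [-0.238, 0.723, -0.574, -0.3]
ft_force: [0.6, 0.2, 0.5]
width: 0.4
grip_force: 0.0
```

```bash
python3 - <<'E'
from h import *
import cv2
here(); s=env.read_state(); f=env.grab_frame("wrist"); w=f["color"][:,:,::-1].copy()
q=s['orientation']; R=Ro.from_quat([*q[1:],q[0]]).as_matrix(); TC=f["tool_from_camera"]; K=f["camera_matrix"]
def pr(p):
    t=R.T@(O+S@np.array(p,float)-s['ee_pos']); u=K@(TC[:3,:3].T@(t-TC[:3,3])); return u[:2]/u[2]
for th in (-.35,-.3,-.25,-.2,-.1): print(th,np.round(pr((0,-70-60*np.cos(th),62+60*np.sin(th)+2)),1))
w=cv2.resize(w[0:300,130:430],(500,500),interpolation=cv2.INTER_CUBIC)
t=cv2.resize(env.grab_frame("top")["color"][170:290,270:390,::-1],(300,300),interpolation=cv2.INTER_CUBIC)
im=np.zeros((500,800,3),np.uint8); im[:,:500]=w; im[:300,500:]=t
cv2.imwrite("pics/r3.png",im)
E
```

```text
t 5.7 stand [  -0.3 -190.   199.3] z [ 0.    0.71 -0.71] F [0.7 0.  0.5] q [-0.46  0.73  0.54 -0.61 -1.88  0.65] w 0.4
-0.35 [279.6 122.1]
-0.3 [279.6 123.7]
-0.25 [279.6 125.5]
-0.2 [279.6 127.4]
-0.1 [279.6 131.8]
```

View pics/r3.png

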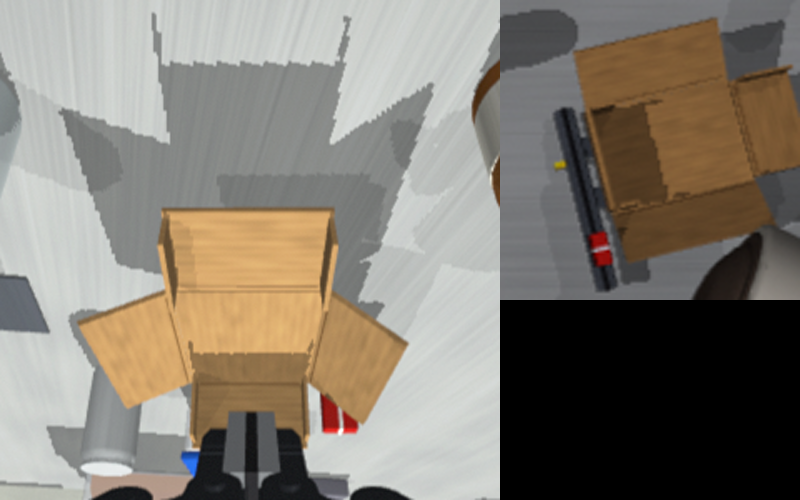

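The wrist view puts the right panel's free edge at row 125, which is about -0.25 rad. The top view shows the left end standing and the mark visible at (560,165) in the inset. Next is the right fold.

```bash
python3 - <<'E'
from h import *
import cv2
rows([((0,-175,70),Rr),((0,-129,24),Rr)]+path(1,-1,70,[-.15,0,.15,.3,.5,.7,.9,1.1,1.3,1.45,1.57],Rr,45)+[((0,-79,98.6),Rr)])
from fit import plane
c=env.grab_frame("top")["color"]; h=cv2.cvtColor(c,cv2.COLOR_RGB2HSV)
m=cv2.inRange(h,(22,150,120),(35,255,255)); m[:, :280]=0; m[:,310:]=0; m[:215]=0; m[255:]=0
v,u=np.nonzero(m); print(len(u),u.mean(),v.mean()); print('mark',S.T@(plane('t',u.mean()+.5,v.mean()+.5,43)-O))
m=cv2.inRange(h,(0,180,90),(6,255,255)); m[:, :280]=0; m[:,330:]=0; m[:215]=0; m[300:]=0
v,u=np.nonzero(m); print(len(u),u.min(),u.max(),v.min(),v.max(), S.T@(plane('t',u.mean()+.5,v.mean()+.5,90)-O))
E
```

```text
[8.23, 0.04, 10.26] [-0.0, -0.1, 0.2]
[8.22, 0.04, 16.76] [-0.0, -0.1, 0.2]
[7.41, 0.04, 16.35] [-0.0, -0.1, 0.2]
[6.85, 0.04, 15.65] [-0.0, -0.1, 0.2]
[6.18, 0.04, 15.04] [-0.0, -0.1, 0.2]
[5.44, 0.04, 14.53] [-0.0, -0.1, 0.2]
[4.34, 0.03, 14.04] [-0.0, -0.1, 0.2]
[3.17, 0.03, 13.78] [-0.0, -0.1, 0.2]
[2.15, 0.03, 13.75] [-0.0, -0.1, 0.2]
[1.26, 0.02, 13.9] [-0.0, -0.1, 0.2]
[0.42, 0.02, 14.23] [-0.0, -0.1, 0.2]
[-0.15, 0.02, 14.58] [-0.0, -0.1, 0.2]
[-0.58, 0.02, 14.91] [-0.0, -0.1, 0.2]
[-0.59, 0.02, 15.02] [-0.0, -0.1, 0.2]
8 293.5 235.5
mark [  7.33619381 103.42243074  43.        ]
60 306 314 263 275 [-79.65886572  86.88025325  90.        ]
```

Emit:
move_arm --steps '[[[8.2, 0, 10.3, 0, 0, 0, 0], [8.2, 0, 10.3, 0, 0, 0, 0], [8.2, 0, 10.3, 0, 0, 0, 0], [8.2, 0, 13.5, 0, 0, 0, 0], [8.2, 0, 16.8, 0, 0, 0, 0], [8.2, 0, 16.8, 0, 0, 0, 0], [7.4, 0, 16.3, 0, 0, 0, 0], [6.9, 0, 15.7, 0, 0, 0, 0], [6.2, 0, 15, 0, 0, 0, 0], [5.4, 0, 14.5, 0, 0, 0, 0], [4.9, 0, 14.3, 0, 0, 0, 0], [4.3, 0, 14, 0, 0, 0, 0], [3.7, 0, 13.9, 0, 0, 0, 0], [3.2, 0, 13.8, 0, 0, 0, 0], [2.2, 0, 13.8, 0, 0, 0, 0], [1.3, 0, 13.9, 0, 0, 0, 0], [0.4, 0, 14.2, 0, 0, 0, 0], [-0.2, 0, 14.6, 0, 0, 0, 0], [-0.6, 0, 15, 0, 0, 0, 0], [-0.6, 0, 15, 0, 0, 0, 0]]]'

```text
clock: 7.85
ee_pos: [562.7, -149.4, 98.3]
orientation: [-0.239, 0.724, -0.574, -0.3]
ft_force: [-0.3, 0.0, -0.1]
width: -0.2
grip_force: 0.0
```

```bash
python3 - <<'E'
from h import *
here()
E
```

```text
t 7.85 stand [ -0.  -78.4  98.3] z [ 0.    0.71 -0.71] F [-0.3  0.1 -0.1] q [-0.34  0.71  0.22 -0.64 -1.58  0.74] w -0.2
```

```bash
cat >> h.py <<'E'
N=ori((1,0),15,(0,-1,0)); Fa=ori((-1,0),30,(0,-1,0))
E
python3 - <<'E'
from h import *
rows([((0,-171,190),Rr),((-150,0,200),N)])
E
```

```text
[0.04, -0.01, -13.04] [-0.0, 0.1, 0.1]
[-12.76, 14.97, -1.63] [-24.3, 46.8, -90.2]
```

Emit:
move_arm --steps '[[[0, 0, -5, 0, 0, 0, 0], [0, 0, -10, 0, 0, 0, 0], [0, 0, -13, 0, 0, 0, 0], [-12.8, 15, -1.6, -24.3, 46.8, -90.2, 0], [-12.8, 15, -1.6, -24.3, 46.8, -90.2, 0], [-12.8, 15, -1.6, -24.3, 46.8, -90.2, 0], [-12.8, 15, -1.6, -24.3, 46.8, -90.2, 0], [-12.8, 15, -1.6, -24.3, 46.8, -90.2, 0], [-12.8, 15, -1.6, -24.3, 46.8, -90.2, 0], [-12.8, 15, -1.6, -24.3, 46.8, -90.2, 0], [-12.8, 15, -1.6, -24.3, 46.8, -90.2, 0], [-12.8, 15, -1.6, -24.3, 46.8, -90.2, 0], [-12.8, 15, -1.6, -24.3, 46.8, -90.2, 0], [-12.8, 15, -1.6, -24.3, 46.8, -90.2, 0], [-12.8, 15, -1.6, -24.3, 46.8, -90.2, 0], [-12.8, 15, -1.6, -24.3, 46.8, -90.2, 0], [-12.8, 15, -1.6, -24.3, 46.8, -90.2, 0], [-12.8, 15, -1.6, -24.3, 46.8, -90.2, 0]]]'

```text
clock: 9.65
ee_pos: [399.5, -107.5, 199.9]
orientation: [-0.014, 0.985, 0.112, 0.13]
ft_force: [-0.0, -1.0, 0.1]
width: -0.2
grip_force: 0.0
```

```bash
python3 - <<'E'
from h import *
import cv2
here(); 
w=cv2.resize(env.grab_frame("wrist")["color"][0:300,100:460,::-1],(480,400),interpolation=cv2.INTER_CUBIC)
t=cv2.resize(env.grab_frame("scene")["color"][120:240,190:320,::-1],(320,296),interpolation=cv2.INTER_CUBIC)
im=np.zeros((400,800,3),np.uint8); im[:,:480]=w; im[:296,480:]=t
cv2.imwrite("pics/n4.png",im)
rows([((-140,0,90),N)]+path(0,-1,50,[.5,.65,.8,.95,1.1,1.25,1.4,1.5,1.57],N,15,20))
E
```

```text
t 9.65 stand [-149.5   -0.7  199.9] z [ 0.26 -0.   -0.97] F [-0.3 -1.   0.1] q [ 0.11 -0.07 -0.65 -0.04 -0.73  1.71] w -0.2
[-1.93, -0.1, 10.84] [0.1, -0.0, -0.1]
[0.46, -0.11, 13.88] [0.1, -0.0, -0.1]
[1.1, -0.11, 13.26] [0.1, -0.0, -0.1]
[1.84, -0.11, 12.74] [0.1, -0.0, -0.1]
[2.64, -0.11, 12.33] [0.1, -0.0, -0.1]
[3.5, -0.11, 12.05] [0.1, -0.0, -0.1]
[4.38, -0.11, 11.9] [0.1, -0.0, -0.1]
[5.1, -0.11, 11.88] [0.1, -0.0, -0.1]
[5.5, -0.11, 11.91] [0.1, -0.0, -0.1]
[5.78, -0.11, 11.96] [0.1, -0.0, -0.1]
```

View pics/n4.png

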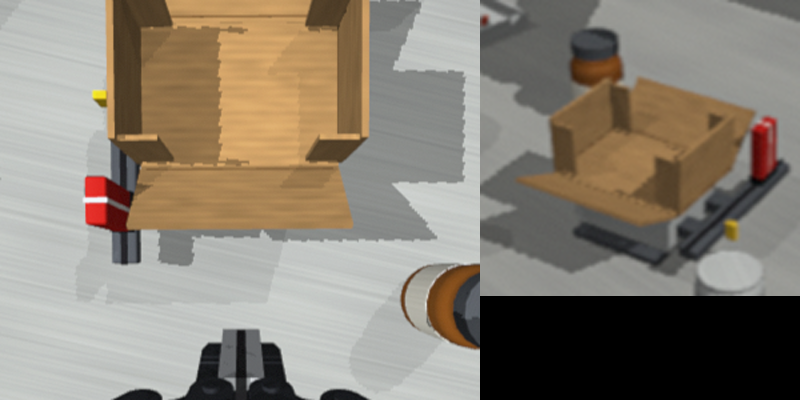

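Both end panels stand upright, and the latch and near panel are clear. Next I'll fold the near side.

Emit:
move_arm --steps '[[[-1.9, 0.1, 10.8, 0, 0, 0, 0], [-1.9, 0.1, 10.8, 0, 0, 0, 0], [-1.9, 0.1, 10.8, 0, 0, 0, 0], [-1.5, 0, 13.9, 0, 0, 0, 0], [0.5, 0, 13.9, 0, 0, 0, 0], [1.1, 0, 13.3, 0, 0, 0, 0], [1.8, 0, 12.7, 0, 0, 0, 0], [2.2, 0, 12.5, 0, 0, 0, 0], [2.6, 0, 12.3, 0, 0, 0, 0], [3.1, 0, 12.2, 0, 0, 0, 0], [3.5, 0, 12.1, 0, 0, 0, 0], [4.0, 0, 12, 0, 0, 0, 0], [4.4, 0, 11.9, 0, 0, 0, 0], [5.1, 0, 11.9, 0, 0, 0, 0], [5.5, 0, 11.9, 0, 0, 0, 0], [5.8, 0, 12, 0, 0, 0, 0], [5.8, 0, 12, 0, 0, 0, 0]]]'

```text
clock: 11.45
ee_pos: [484.6, -87.9, 98.9]
orientation: [-0.014, 0.985, 0.113, 0.131]
ft_force: [-0.1, -0.6, -0.8]
width: 0.1
grip_force: 0.0
```

```bash
python3 - <<'E'
from h import *
here()
rows([((-62,0,102),N),((-110,0,190),N),((60,0,240),ori((1,0),0,(0,-1,0))),((150,0,200),Fa)])
E
```

```text
t 11.45 stand [-62.2  -0.8  98.9] z [ 0.26 -0.   -0.97] F [-0.2 -0.6 -0.8] q [ 0.14  0.22 -0.64 -0.05 -0.45  1.71] w 0.1
[0.1, -0.08, -0.3] [0.1, -0.1, -0.0]
[-2.24, -0.06, -10.05] [0.1, -0.1, -0.0]
[15.47, -0.06, -10.44] [0.1, -15.1, -0.0]
[23.12, -0.07, -4.24] [0.1, -45.1, -0.0]
```

Emit:
move_arm --steps '[[[-1.2, 0, -5, 0, 0, 0, 0], [-2.2, 0, -10, 0, 0, 0, 0], [-2.2, 0, -13, 0, 0, 0, 0], [15.5, 0, -10.4, 0, -15, 0, 0], [15.5, 0, -10.4, 0, -15, 0, 0], [15.5, 0, -10.4, 0, -15, 0, 0], [15.5, 0, -10.4, 0, -15, 0, 0], [23.1, 0, -4.2, 0, -45, 0, 0], [23.1, 0, -4.2, 0, -45, 0, 0], [23.1, 0, -4.2, 0, -45, 0, 0], [23.1, 0, -4.2, 0, -45, 0, 0], [23.1, 0, -4.2, 0, -45, 0, 0], [23.1, 0, -4.2, 0, -45, 0, 0], [23.1, 0, -4.2, 0, -45, 0, 0]]]'

```text
clock: 12.85
ee_pos: [690.3, -40.3, 201.2]
orientation: [0.03, 0.96, 0.109, -0.255]
ft_force: [-0.6, 0.1, 0.8]
width: -0.4
grip_force: 0.0
```

```bash
python3 - <<'E'
from h import *
here()
rows([((160,0,85),Fa)]+path(0,1,50,[.2,.35,.5,.65,.8,.95,1.1,1.25,1.4,1.5,1.57],Fa,30,18))
E
```

```text
t 12.85 stand [148.9  -1.  201.2] z [-0.5  -0.   -0.87] F [-0.5  0.2  0.8] q [ 0.18  0.8   0.57  0.02 -1.86  1.61] w -0.4
[6.72, -0.13, 9.55] [0.1, -0.3, -0.1]
[4.05, -0.13, 15.0] [0.1, -0.3, -0.1]
[3.43, -0.13, 14.35] [0.1, -0.3, -0.1]
[2.72, -0.13, 13.8] [0.1, -0.3, -0.1]
[1.93, -0.12, 13.36] [0.1, -0.3, -0.1]
[1.09, -0.12, 13.04] [0.1, -0.3, -0.1]
[0.21, -0.12, 12.86] [0.1, -0.3, -0.1]
[-0.59, -0.12, 12.8] [0.1, -0.3, -0.1]
[-1.22, -0.12, 12.85] [0.1, -0.3, -0.1]
[-1.83, -0.12, 12.99] [0.1, -0.3, -0.1]
[-2.23, -0.12, 13.13] [0.1, -0.3, -0.1]
[-2.49, -0.12, 13.26] [0.1, -0.3, -0.1]
```

Emit:
move_arm --steps '[[[6.7, 0, 9.6, 0, 0, 0, 0], [6.7, 0, 9.6, 0, 0, 0, 0], [6.7, 0, 9.6, 0, 0, 0, 0], [5.5, 0, 15, 0, 0, 0, 0], [4.1, 0, 15, 0, 0, 0, 0], [3.4, 0, 14.4, 0, 0, 0, 0], [2.7, 0, 13.8, 0, 0, 0, 0], [2.3, 0, 13.6, 0, 0, 0, 0], [1.9, 0, 13.4, 0, 0, 0, 0], [1.5, 0, 13.2, 0, 0, 0, 0], [1.1, 0, 13, 0, 0, 0, 0], [0.6, 0, 12.9, 0, 0, 0, 0], [0.2, 0, 12.9, 0, 0, 0, 0], [-0.6, 0, 12.8, 0, 0, 0, 0], [-1.2, 0, 12.9, 0, 0, 0, 0], [-1.8, 0, 13, 0, 0, 0, 0], [-2.2, 0, 13.1, 0, 0, 0, 0], [-2.5, 0, 13.3, 0, 0, 0, 0], [-2.5, 0, 13.3, 0, 0, 0, 0]]]'

```text
clock: 14.75
ee_pos: [603.8, -60.2, 96.9]
orientation: [0.03, 0.96, 0.109, -0.257]
ft_force: [0.5, 0.9, -0.1]
width: 0.2
grip_force: 0.0
```

```bash
python3 - <<'E'
from h import *
here()
V=ori((1,0),0,(-1,0,0))
rows([((120,0,200),Fa),((0,0,250),ori((1,0),0,(0,-1,0))),((-79,89,240),V),((-79,89,160),V)])
E
```

```text
t 14.75 stand [60.2 -0.9 96.9] z [-0.5  -0.   -0.87] F [ 0.7  0.8 -0.1] q [ 0.18  0.73  0.15  0.03 -1.52  1.61] w 0.2
[0.01, -0.08, -11.91] [0.0, 0.0, -0.1]
[-12.88, -0.06, -10.24] [0.1, 30.0, -0.1]
[-19.23, -8.96, -5.42] [23.6, 23.5, 87.7]
[-15.22, -8.97, 1.5] [23.6, 23.5, 87.7]
```

Emit:
move_arm --steps '[[[0, 0, -5, 0, 0, 0, 0], [0, 0, -10, 0, 0, 0, 0], [0, 0, -13, 0, 0, 0, 0], [-12.9, 0, -11, 0, 30, 0, 0], [-12.9, 0, -11, 0, 30, 0, 0], [-12.9, 0, -11, 0, 30, 0, 0], [-19.2, -9, -5.4, 23.6, 23.5, 87.7, 6], [-19.2, -9, -5.4, 23.6, 23.5, 87.7, 6], [-19.2, -9, -5.4, 23.6, 23.5, 87.7, 6], [-19.2, -9, -5.4, 23.6, 23.5, 87.7, 6], [-19.2, -9, -5.4, 23.6, 23.5, 87.7, 6], [-19.2, -9, -5.4, 23.6, 23.5, 87.7, 6], [-19.2, -9, -5.4, 23.6, 23.5, 87.7, 6], [-19.2, -9, -5.4, 23.6, 23.5, 87.7, 6], [-19.2, -9, -5.4, 23.6, 23.5, 87.7, 6], [-19.2, -9, -5.4, 23.6, 23.5, 87.7, 6], [-19.2, -9, -5.4, 23.6, 23.5, 87.7, 6], [-19.2, -9, -5.4, 23.6, 23.5, 87.7, 6]]]'

```text
clock: 16.55
ee_pos: [447.7, -3.9, 239.0]
orientation: [0.0, 0.783, -0.622, 0.0]
ft_force: [-1.0, 0.3, -0.5]
width: 60.1
grip_force: 0.0
```

```bash
cat > wv.py <<'E'
from h import *
import cv2
here(); s=env.read_state(); f=env.grab_frame("wrist"); c=f["color"]
q=s['orientation']; R=Ro.from_quat([*q[1:],q[0]]).as_matrix(); TC=f["tool_from_camera"]; K=f["camera_matrix"]
def pr(p):
    t=R.T@(O+S@np.array(p,float)-s['ee_pos']); u=K@(TC[:3,:3].T@(t-TC[:3,3])); return u[:2]/u[2]
def pl(u,v,z):
    D=R@TC[:3,:3]@np.linalg.solve(K,[u,v,1.]); o=s['ee_pos']+R@TC[:3,3]; return S.T@(o+D*(z-o[2])/D[2]-O)
h=cv2.cvtColor(c,cv2.COLOR_RGB2HSV)
def cent(lo,hi,z,y0,tol=25):
    v,u=np.nonzero(cv2.inRange(h,lo,hi)); P3=np.array([pl(a+.5,b+.5,z) for a,b in zip(u,v)]).reshape(-1,3)
    k=(abs(P3[:,1]-y0)<tol)&(abs(P3[:,0]-(-40))<80); return k.sum(), P3[k].mean(0) if k.any() else None, P3[k].min(0) if k.any() else None, P3[k].max(0) if k.any() else None
E
python3 - <<'E'
from wv import *
print('mark',cent((22,150,80),(35,255,255),44,104)); print('red',cent((0,170,60),(7,255,255),102,88))
w=cv2.resize(c[:,:,::-1],(533,400),interpolation=cv2.INTER_CUBIC)
for p in [(-90+P[7],88,102),(7,104,44),(-52,-69,122),(52,-69,122),(52,69,122),(-52,69,122)]:
    u=pr(p)*533/560; print(p,np.round(u)); cv2.circle(w,tuple(int(x) for x in u),3,(255,0,255),1)
t=cv2.resize(env.grab_frame("scene")["color"][120:240,190:320,::-1],(266,246),interpolation=cv2.INTER_CUBIC)
im=np.zeros((400,799,3),np.uint8); im[:,:533]=w; im[:246,533:]=t
cv2.imwrite("pics/l5.png",im)
V=ori((1,0),0,(-1,0,0)); rows([((-79,90,160),V),((-79,90,78),V)])
E
```

```text
t 16.55 stand [-79.1  89.3 239. ] z [-0. -0. -1.] F [-0.9  0.5 -0.5] q [ 0.36  0.07 -0.39  0.   -1.11 -0.13] w 60.1
mark (np.int64(71), array([  6.31637109, 102.88397745,  44.        ]), array([ 1.95858782, 97.89613443, 44.        ]), array([ 10.49545058, 108.23872329,  44.        ]))
red (np.int64(598), array([-78.35404735,  82.87664189, 102.        ]), array([-92.06116434,  70.96590537, 102.        ]), array([-64.27010199,  93.54304161, 102.        ]))
(np.float64(-78.80952053673002), 88, 102) [266. 184.]
(7, 104, 44) [193. 185.]
(-52, -69, 122) [230. -11.]
(52, -69, 122) [ 91. -11.]
(52, 69, 122) [118. 169.]
(-52, 69, 122) [235. 169.]
[-0.06, 0.03, 7.9] [-0.0, -0.0, 0.1]
[-0.07, 0.04, 16.1] [-0.0, -0.0, 0.1]
```

View pics/l5.png

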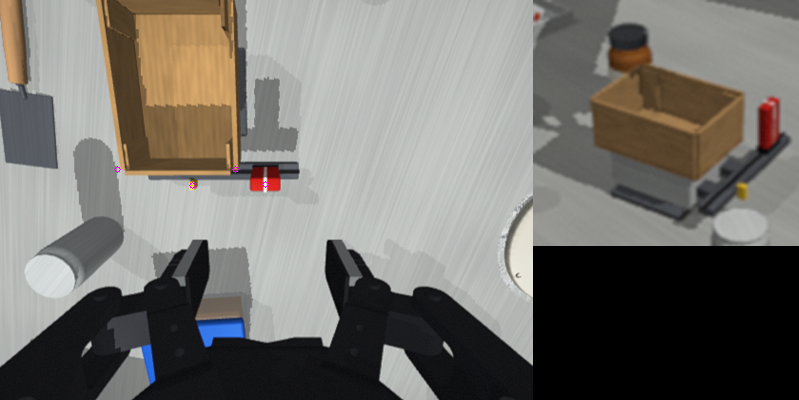

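The carton is erected: the wrist view shows all four walls up, with the latch at (266,180) and the mark at (193,185). By measurement the latch is at x'≈-78.5 and the mark at ≈7.3. I'll cage the latch with the fingers next.

Emit:
move_arm --steps '[[[0, 0, 8, 0, 0, 0, 6], [0, 0, 8, 0, 0, 0, 6], [0, 0, 13, 0, 0, 0, 6], [0, 0, 16.6, 0, 0, 0, 6], [0, 0, 16.6, 0, 0, 0, 6], [0, 0, 16.6, 0, 0, 0, 4], [0, 0, 16.6, 0, 0, 0, 3.2], [0, 0, 16.6, 0, 0, 0, 3.2], [0, 0, 16.6, 0, 0, 0, 3.2], [0, 0, 16.6, 0, 0, 0, 3.2], [0, 0, 16.6, 0, 0, 0, 3.2]]]'

```text
clock: 17.75
ee_pos: [448.9, -3.5, 73.6]
orientation: [-0.001, 0.783, -0.622, 0.001]
ft_force: [-0.4, 0.6, 0.0]
width: 31.8
grip_force: 0.0
```

```bash
python3 - <<'E'
from h import *
here(); V=ori((1,0),0,(-1,0,0))
rows([((-30,90,72),V),((8.3,90,72),V)])
E
```

```text
t 17.75 stand [-77.8  89.4  73.6] z [ 0.  0. -1.] F [-0.3  0.6  0. ] q [ 0.36  0.28 -0.62  0.   -0.66 -0.13] w 31.8
[-0.06, -4.78, 0.17] [-0.1, 0.0, -0.0]
[-0.06, -8.61, 0.18] [-0.1, 0.0, -0.0]
```

Emit:
move_arm --steps '[[[0, -1.5, 0, 0, 0, 0, 3.2], [0, -3, 0, 0, 0, 0, 3.2], [0, -4.5, 0, 0, 0, 0, 3.2], [0, -6, 0, 0, 0, 0, 3.2], [0, -7, 0, 0, 0, 0, 3.2], [0, -7.8, 0, 0, 0, 0, 3.2], [0, -8.3, 0, 0, 0, 0, 3.2], [0, -8.6, 0, 0, 0, 0, 3.2], [0, -8.6, 0, 0, 0, 0, 3.2], [0, -8.6, 0, 0, 0, 0, 3.2]]]'

```text
clock: 18.75
ee_pos: [532.7, 15.9, 73.3]
orientation: [-0.001, 0.783, -0.622, 0.001]
ft_force: [-0.5, 0.3, -0.8]
width: 31.9
grip_force: 0.0
```

Emit:
move_arm --steps '[[[0, 0, 0, 0, 0, 0, 6], [0, 0, 0, 0, 0, 0, 6], [0, 0, 0, 0, 0, 0, 6], [0, 0, -5, 0, 0, 0, 6], [0, 0, -10, 0, 0, 0, 6], [0, 0, -15, 0, 0, 0, 6], [0, 0, -17, 0, 0, 0, 6], [0, 0, -17, 0, 0, 0, 6]]]'

```text
clock: 19.55
ee_pos: [534.1, 16.2, 247.6]
orientation: [-0.004, 0.783, -0.622, 0.003]
ft_force: [-0.5, 0.1, 0.5]
width: 60.0
grip_force: 0.0
```

```bash
python3 - <<'E'
from wv import *
print('mark',cent((22,150,80),(35,255,255),44,104)); print('red',cent((0,170,60),(7,255,255),102,88))
for p in [(8,88,102),(8,104,44),(-52,69,122),(52,69,122)]: print(p,np.round(pr(p)))
w=cv2.resize(c[110:290,120:340,::-1],(660,540),interpolation=cv2.INTER_CUBIC)
cv2.imwrite("pics/l6.png",w)
E
```

```text
t 19.55 stand [  9.6  89.3 247.6] z [ 0.01 -0.   -1.  ] F [-0.5  0.2  0.5] q [ 0.33  0.21 -0.2   0.   -1.15 -0.11] w 60.0
mark (np.int64(0), None, None, None)
red (np.int64(393), array([  6.03014888,  86.67452788, 102.        ]), array([ -7.80260401,  79.34419615, 102.        ]), array([ 19.82556758,  93.97992294, 102.        ]))
(8, 88, 102) [283. 191.]
(8, 104, 44) [283. 193.]
(-52, 69, 122) [352. 176.]
(52, 69, 122) [232. 176.]
```

View pics/l6.png

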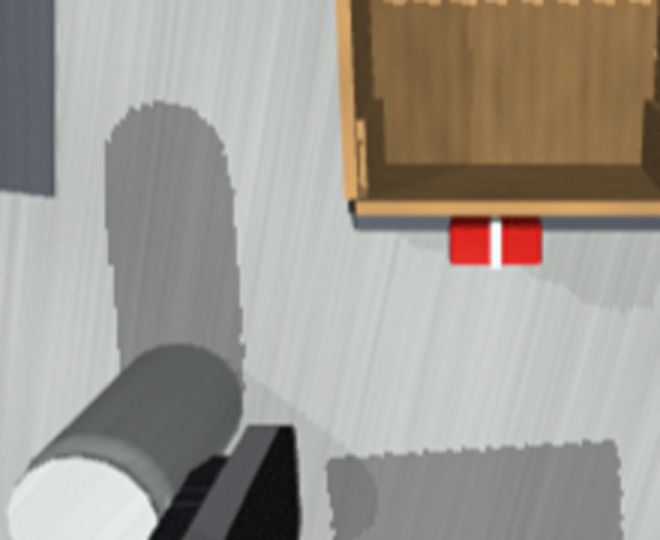

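The latch's white line is at (496,243), but the block hides the mark from this angle. I'll move to the tilted pose outside the left end and measure both numerically, since I've used all 10 pictures.

```bash
python3 - <<'E'
from h import *
rows([((7,190,200),L)])
E
```

```text
[-10.04, 0.15, 4.49] [-0.3, 45.0, -0.1]
```

Emit:
move_arm --steps '[[[-10, 0.2, 0, -0.3, 45, 0, 0], [-10, 0.2, 0, -0.3, 45, 0, 0], [-10, 0.2, 3, -0.3, 45, 0, 0], [-10, 0.2, 4.5, -0.3, 45, 0, 0], [-10, 0.2, 4.5, -0.3, 45, 0, 0], [-10, 0.2, 4.5, -0.3, 45, 0, 0], [-10, 0.2, 4.5, -0.3, 45, 0, 0], [-10, 0.2, 4.5, -0.3, 45, 0, 0], [-10, 0.2, 4.5, -0.3, 45, 0, 0]]]'

```text
clock: 20.5
ee_pos: [507.8, 112.3, 198.3]
orientation: [0.239, 0.723, -0.576, 0.298]
ft_force: [-0.5, 0.0, 0.3]
width: 0.2
grip_force: 0.0
```

```bash
python3 - <<'E'
from wv import *
from scipy import ndimage
for p in [(6,95,95),(6,109,40),(7,88,102)]: print(p,np.round(pr(p),1))
def blob(lo,hi,n):
    m=cv2.inRange(h,lo,hi); k,l,st,ce=cv2.connectedComponentsWithStats(m)
    for j in range(1,k):
        if st[j,4]>=15: print(n,st[j],np.round(ce[j],1))
    return m
blob((20,130,60),(38,255,255),'yel'); m=blob((0,170,50),(7,255,255),'red')
ys,xs=np.nonzero(m[:, 200:360]); xs+=200
for r in range(ys.min(),ys.max()+1,3):
    x=xs[ys==r]
    if len(x)<8: continue
    gap=[u for u in range(x.min(),x.max()) if u not in x]; y=(x.min()+x.max()+1)/2
    print(r,x.min(),x.max(),gap, 'centre x\' @z95,y95:',round(float(pl(y,r+.5,95)[0]),1))
# intersect with the mark outer face y'=109
def py(u,v,y):
    D=S.T@R@TC[:3,:3]@np.linalg.solve(K,[u,v,1.]); o=S.T@(s['ee_pos']+R@TC[:3,3]-O); return o+D*(y-o[1])/D[1]
vy,uy=np.nonzero(cv2.inRange(h,(20,130,60),(38,255,255)))
Q=np.array([py(a+.5,b+.5,109) for a,b in zip(uy,vy)]); k=(abs(Q[:,0]-6)<25)&(Q[:,2]>15)&(Q[:,2]<60); print('mark',k.sum(),Q[k].mean(0),Q[k].min(0),Q[k].max(0))
vy,uy=np.nonzero(m); Q=np.array([py(a+.5,b+.5,95) for a,b in zip(uy,vy)]); k=(abs(Q[:,0]-6)<30)&(Q[:,2]>35)&(Q[:,2]<115); print('latch',k.sum(),Q[k].mean(0),Q[k].min(0),Q[k].max(0))
E
```

```text
t 20.5 stand [  5.7 189.  198.3] z [-0.   -0.71 -0.71] F [-0.5  0.2  0.3] q [ 0.83  0.38 -0.53  0.66 -1.25 -1.01] w 0.2
(6, 95, 95) [278.3 200.2]
(6, 109, 40) [278.4 236.8]
(7, 88, 102) [277.2 190. ]
yel [  52    0   75   63 2508] [95.2 27.4]
yel [273 227   6  15  78] [275.9 233.8]
red [263 186  14  37 449] [269.5 203.2]
red [281 186  14  37 468] [286.9 203.2]
186 263 293 [276, 277, 278, 279, 280] centre x' @z95,y95: 5.8
189 263 294 [276, 277, 278, 279, 280] centre x' @z95,y95: 5.4
192 263 294 [276, 277, 278, 279, 280] centre x' @z95,y95: 5.4
195 263 294 [276, 277, 278, 279, 280] centre x' @z95,y95: 5.4
198 263 293 [276, 277, 278, 279, 280] centre x' @z95,y95: 5.9
201 263 293 [276, 277, 278, 279, 280] centre x' @z95,y95: 5.9
204 264 292 [276, 277, 278, 279, 280] centre x' @z95,y95: 5.9
207 264 292 [276, 277, 278, 279, 280] centre x' @z95,y95: 5.9
210 264 292 [277, 278, 279, 280] centre x' @z95,y95: 5.9
213 265 292 [276, 277, 278, 279, 280] centre x' @z95,y95: 5.4
216 265 292 [274, 277, 278, 279, 280] centre x' @z95,y95: 5.4
219 265 292 [277, 278, 279, 280] centre x' @z95,y95: 5.4
222 266 290 [268, 269, 270, 273, 276, 277, 278, 279, 280, 282, 287, 289] centre x' @z95,y95: 5.9
mark 67 [  8.14590193 109.          43.68951215] [  5.91559145 109.          26.4652946 ] [ 11.03939982 109.          59.17374936]
latch 837 [ 5.48509402 95.         83.98088542] [-9.05751725 95.         46.06559428] [ 20.01305196  95.         114.3597623 ]
```

```bash
python3 - <<'E'
from h import *
import cv2
from fit import proj,T,K
def py(c,u,v,y):
    D=S.T@T[c][:3,:3]@np.linalg.solve(K[c],[u,v,1.]); o=S.T@(T[c][:3,3]-O); return o+D*(y-o[1])/D[1]
def pz(c,u,v,z):
    D=S.T@T[c][:3,:3]@np.linalg.solve(K[c],[u,v,1.]); o=S.T@(T[c][:3,3]-O); return o+D*(z-o[2])/D[2]
for c,n in (('s','scene'),('t','top')):
    h=cv2.cvtColor(env.grab_frame(n)["color"],cv2.COLOR_RGB2HSV)
    for nm,lo,hi,p in (('yel',(20,130,60),(38,255,255),(7,104,40)),('red',(0,150,50),(8,255,255),(6,92,90))):
        u0=proj(c,O+S@np.array(p)); v,u=np.nonzero(cv2.inRange(h,lo,hi)); k=np.hypot(u-u0[0],v-u0[1])<25; u,v=u[k]+.5,v[k]+.5
        if not len(u): print(c,nm,'none'); continue
        Q=np.array([py(c,a,b,109 if nm=='yel' else 95) if c=='s' else pz(c,a,b,44 if nm=='yel' else 102) for a,b in zip(u,v)])
        print(c,nm,len(u),np.round(u0,1),u.mean(),v.mean(),'mean',np.round(Q.mean(0),1),np.round(Q.min(0),1),np.round(Q.max(0),1))
E
```

```text
s yel 39 [292.5 210.3] 292.29487179487177 212.80769230769232 mean [ 15.9 109.   40.2] [  6.  109.   26.5] [ 28.2 109.   54.1]
s red 196 [288.2 190.2] 286.14285714285717 196.48979591836735 mean [19.3 95.  81.6] [-8.3 95.  48.3] [ 39.   95.  114.8]
t yel 11 [293.8 236.3] 294.04545454545456 236.22727272727272 mean [  6.7 103.5  44. ] [ 4.  97.4 44. ] [  9.3 107.8  44. ]
t red 63 [299.5 233.6] 301.76984126984127 233.5952380952381 mean [  3.8  87.8 102. ] [-10.6  80.6 102. ] [ 18.5  94.4 102. ]
```

The wrist and top views agree that the latch is about 2.6 mm short of the mark. I'll cage it again and nudge it along.

```bash
python3 - <<'E'
from h import *
V=ori((1,0),0,(-1,0,0)); rows([((7,90,230),V),((7,90,73),V)])
E
```

```text
[9.21, -0.15, 4.77] [0.2, -44.9, -0.1]
[-1.88, -0.17, 15.89] [0.2, -44.9, -0.1]
```

Emit:
move_arm --steps '[[[9.2, -0.1, 4.8, 0.2, -45, 0, 6], [9.2, -0.1, 4.8, 0.2, -45, 0, 6], [9.2, -0.1, 4.8, 0.2, -45, 0, 6], [9.2, -0.1, 4.8, 0.2, -45, 0, 6], [9.2, -0.1, 4.8, 0.2, -45, 0, 6], [9.2, -0.1, 4.8, 0.2, -45, 0, 6], [9.2, -0.1, 4.8, 0.2, -45, 0, 6], [9.2, -0.1, 4.8, 0.2, -45, 0, 6], [9.2, -0.1, 4.8, 0.2, -45, 0, 6]]]'

```text
clock: 21.55
ee_pos: [530.4, 16.8, 229.0]
orientation: [0.001, 0.783, -0.622, 0.0]
ft_force: [-0.8, -0.1, 0.0]
width: 60.1
grip_force: 0.0
```

```bash
python3 - <<'E'
from h import *
here()
V=ori((1,0),0,(-1,0,0)); rows([((7,90,73),V)])
E
```

```text
t 21.55 stand [  6.2  90.7 229. ] z [-0. -0. -1.] F [-0.8  0.1  0. ] q [ 0.34  0.23 -0.23  0.   -1.12 -0.11] w 60.1
[0.06, -0.1, 15.6] [0.1, -0.0, -0.0]
```

Emit:
move_arm --steps '[[[0.1, -0.1, 5, 0, 0, 0, 6], [0.1, -0.1, 10, 0, 0, 0, 6], [0.1, -0.1, 14, 0, 0, 0, 6], [0.1, -0.1, 15.6, 0, 0, 0, 6], [0.1, -0.1, 15.6, 0, 0, 0, 6], [0.1, -0.1, 15.6, 0, 0, 0, 3.2], [0.1, -0.1, 15.6, 0, 0, 0, 3.2], [0.1, -0.1, 15.6, 0, 0, 0, 3.2], [0.1, -0.1, 15.6, 0, 0, 0, 3.2], [0.1, -0.1, 15.6, 0, 0, 0, 3.2]]]'

```text
clock: 22.55
ee_pos: [532.6, 15.9, 74.0]
orientation: [-0.001, 0.783, -0.622, 0.0]
ft_force: [0.6, -0.4, 0.0]
width: 31.7
grip_force: 0.0
```

```bash
python3 - <<'E'
from h import *
here()
V=ori((1,0),0,(-1,0,0)); rows([((10.8,90,73),V)])
E
```

```text
t 22.55 stand [ 8.  89.4 74. ] z [ 0. -0. -1.] F [ 0.5 -0.5  0. ] q [ 0.33  0.4  -0.42  0.   -0.75 -0.11] w 31.7
[-0.06, -0.28, 0.1] [-0.1, -0.0, -0.1]
```

Push 2.8 mm along, open, lift and return to the viewing pose.

Emit:
move_arm --steps '[[[0, -0.15, 0, 0, 0, 0, 3.2], [0, -0.28, 0, 0, 0, 0, 3.2], [0, -0.28, 0, 0, 0, 0, 3.2], [0, -0.28, 0, 0, 0, 0, 3.2]]]'

```text
clock: 22.95
ee_pos: [534.8, 16.3, 73.2]
orientation: [0.0, 0.783, -0.622, -0.0]
ft_force: [-1.1, -0.3, 1.7]
width: 31.8
grip_force: 0.6
```

Emit:
move_arm --steps '[[[0, 0, 0, 0, 0, 0, 6], [0, 0, 0, 0, 0, 0, 6], [0, 0, 0, 0, 0, 0, 6], [0, 0, -5, 0, 0, 0, 6], [0, 0, -10, 0, 0, 0, 6], [0, 0, -15, 0, 0, 0, 6], [0, 0, -17, 0, 0, 0, 6], [-10, 0.2, -14, 0, 45, 0, 0], [-10, 0.2, -14, 0, 45, 0, 0], [-10, 0.2, -13, 0, 45, 0, 0], [-10, 0.2, -13, 0, 45, 0, 0], [-10, 0.2, -13, 0, 45, 0, 0], [-10, 0.2, -13, 0, 45, 0, 0], [-10, 0.2, -13, 0, 45, 0, 0], [-10, 0.2, -13, 0, 45, 0, 0]]]'

```text
clock: 24.45
ee_pos: [510.5, 113.7, 203.1]
orientation: [0.238, 0.723, -0.575, 0.299]
ft_force: [0.1, 0.8, 0.1]
width: 0.1
grip_force: 0.0
```

```bash
python3 - <<'E'
from wv import *
from fit import proj,T,K as KK
def py(u,v,y):
    D=S.T@R@TC[:3,:3]@np.linalg.solve(K,[u,v,1.]); o=S.T@(s['ee_pos']+R@TC[:3,3]-O); return o+D*(y-o[1])/D[1]
for nm,lo,hi,p,y in (('mark',(20,130,60),(38,255,255),(8,109,36),109),('latch',(0,170,50),(7,255,255),(8,95,80),95)):
    u0=pr(p); v,u=np.nonzero(cv2.inRange(h,lo,hi)); k=np.hypot(u-u0[0],v-u0[1])<30
    Q=np.array([py(a+.5,b+.5,y) for a,b in zip(u[k],v[k])]); print(nm,k.sum(),np.round(u0,1),u[k].mean()+.5,np.round(Q.mean(0),1),np.round(Q.min(0),1),np.round(Q.max(0),1))
ht=cv2.cvtColor(env.grab_frame("top")["color"],cv2.COLOR_RGB2HSV)
def pz(u,v,z):
    D=S.T@T['t'][:3,:3]@np.linalg.solve(KK['t'],[u,v,1.]); o=S.T@(T['t'][:3,3]-O); return o+D*(z-o[2])/D[2]
for nm,lo,hi,p in (('yel',(20,130,60),(38,255,255),(7,104,44)),('red',(0,150,50),(8,255,255),(8,88,102))):
    u0=proj('t',O+S@np.array(p)); v,u=np.nonzero(cv2.inRange(ht,lo,hi)); k=np.hypot(u-u0[0],v-u0[1])<20
    Q=np.array([pz(a+.5,b+.5,p[2]) for a,b in zip(u[k],v[k])]); print('top',nm,k.sum(),np.round(Q.mean(0),1),np.round(Q.min(0),1),np.round(Q.max(0),1))
# rim of carton in the top view at z=122: brown mask vs expected
b=cv2.inRange(ht,(8,60,40),(19,255,255)); 
for ax,nm in ((0,'x'),(1,'y')):
    for sg in (-1,1):
        for off in (-20,0,20):
            vals=[]
            for d in np.arange(40,90,.5):
                p=np.array([off,off,122.]); p[ax]=sg*d; u=proj('t',O+S@p).astype(int); vals.append(b[u[1],u[0]]>0)
            w=np.arange(40,90,.5)[np.array(vals)]; print(nm,sg,off,'outermost brown',w.max() if len(w) else None)
E
```

```text
t 24.45 stand [  8.6 189.6 203.1] z [-0.   -0.71 -0.71] F [0.3 0.7 0.1] q [ 0.83  0.38 -0.52  0.66 -1.26 -1.  ] w 0.1
mark 72 [279.8 239.3] 279.5833333333333 [  8.3 109.   45.3] [  5.2 109.   26.6] [ 10.6 109.   62.4]
latch 894 [279.8 209.4] 280.06711409395973 [ 7.8 95.  87.2] [-6.8 95.  46.9] [ 22.3  95.  119.7]
top yel 11 [  6.7 103.5  44. ] [ 4.  97.4 44. ] [  9.3 107.8  44. ]
top red 62 [  5.8  87.6 102. ] [ -8.4  80.6 102. ] [ 20.7  94.3 102. ]
x -1 -20 outermost brown 56.5
x -1 0 outermost brown 56.0
x -1 20 outermost brown 56.0
x 1 -20 outermost brown 49.0
x 1 0 outermost brown 49.0
x 1 20 outermost brown 49.0
y -1 -20 outermost brown 72.5
y -1 0 outermost brown 73.5
y -1 20 outermost brown 74.0
y 1 -20 outermost brown 73.0
y 1 0 outermost brown 74.0
y 1 20 outermost brown 74.5
```

```bash
python3 -c "
from bench import env
print(env.close_job())"
```

```text
the job is handed in; nothing more can be done
None
```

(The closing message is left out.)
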